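# Lay out the dental bench mat for a wax-up

## Robot

A 6-joint arm with a two-finger parallel gripper is mounted at the origin on the work surface. World frame = base frame: x ahead of the robot, y to its left, z up, the work surface at z = 0. Lengths are in m, angles in rad, forces in N, time in s.
With the tool pointing down it reaches from about 0.4 to 0.825 m from the base axis. Payload 7 kg.
Tool frame: the origin (TCP) lies on the centre line of the jaws, within the pads' length; the fingertips stand 22 mm ahead of it and the grasp point (between the pads) lies 3 mm ahead of it; z points along the fingers, y is the line along which they close (so a half turn about z gives the same grasp; the last joint's range is limited). The gripper opens to 88 mm and grips with 3 to 60 N. Pads are 19 mm wide; open, the fingers measure 130 mm over their backs; the gripper's body (78 mm by 193 mm) begins 47 mm behind the grasp point.
Start: joints at [-0.819, 0.359, 0.012, 0, -1.224, -0.288], TCP at [0.302, -0.604, 0.249] pointing down, gripper open.
Joint ranges: [-3.07, 3.07], [-1.43, 2.12], [-1.02, 1.25], [-3.03, 1.67], [-3.05, -0], [-3.03, 3.03]. Speed limits (rad/s): [2.39, 2.39, 3.01, 3.14, 3.14, 3.14].

## Interface

Orientations are given as [roll, pitch, yaw] about the fixed x, y, z axes, in that order (R = Rz(yaw) Ry(pitch) Rx(roll)).
In Python, from station import monitor, viewer, order gives the robot as it stands. The module is installed in compiled form; this text tells all that it offers.
- The arm moves only by the tool servo_tool, never from a script. Its argument "targets" is a list of rows, each an object with "angular": the turn, a rotation vector about the tool's x, y, z in degrees, a list of three; "xyz": the shift along the tool's x, y, z in cm, a list of three; "claw": the finger opening in cm, from 0 to 8.76. A call has 1 to 20 rows; each row shifts and turns the commanded pose from where the row before left it, along the tool's axes as they then stand; what a row does not reach is not made up. A row lasts 1/10 s, in which the tool goes at most 50 mm and 8.59 degrees, less where a joint would pass 70% of its speed; a pose out of reach is approached as far as the arm can. A call is refused whole if a number of a shift passes 5 or a number of a turn 8.59, either way. A call with a gripper value outside its range is refused whole. The fingers move at their own pace and stop on an object; "force" is the grip in N (left out, the last holds). Time passes only in rows, so rows that do not move let the fingers close. It gives the time, the measured TCP pose, the force, the opening and the grip force at its end, in the units of the state.
- monitor.get_state(): the state, without advancing time (a new reading comes with each control period).
- viewer.grab_frame(name): name is "side" or "top" or "wrist"; returns a dict with "color" (480x640x3 uint8, blue, green, red), "fovy" (degrees; the focal length in pixels is half the picture's height over the tangent of half this angle, whatever the lens; pixels are square), "cx", "cy" (the principal point, pixels), "R" (3x3) and "t" (3): a world point X has camera coordinates R X + t. Camera axes: x right, y down, z forward; pixel columns grow to the right and rows downward; lengths in m; the calibration is good to about 2 mm. A picture is of the moment at which its call begins. There is no depth.
- order.job_done(): hands the job in; it is judged then, once.
The state is a dict: "t": time; "q": joint angles; "qd": joint speeds; "joint_efforts": joint torques, N m; "eef_pos": TCP position; "ee_rot": TCP orientation; "force": force on the tool from outside, world axes, zero at the start; "moment": the same for the moment, N m; "width": finger opening in m; "gripper_force": force on a finger pad.
Only numpy, scipy, OpenCV 4.12 (cv2) and the standard library are available. Lean on these libraries where they do the work, as an engineer would, in place of code of your own. Each camera call takes 0.05 s, during which the arm holds its last target. There are 200 camera calls.

## Task

Lay out the dark bench mat for a wax-up: set the plaster dental cast on the middle of the round metal stand, put the flat round tin halfway between the stand and the white wax heater, in line with them, and stand the small brown bottle on the middle of the tin's lid. Stand the open grey mixing cup right behind the tin, on the side away from the robot and square to the line from stand to heater, leaving a gap of about 30 mm between tin and cup. Keep all of them upright all the time, and leave the brush pot, the spray can and the articulator where they are.

Things in the scene. Friction and masses are not known exactly. Their poses are not given: they have to be found in the camera images.
- cast_center (a point): Off-white plaster dental cast (loose, about 110 g): a D-shaped base 56 mm long (x), 56 mm wide (y) and 22 mm high, with a horseshoe row of small teeth on top, 33 mm high in all. The point is on the base's middle, 16.5 mm above its underside; x points to the flat back edge, -x to the rounded front teeth, z up. The sides square to y are flat from the middle backwards, the front is a half circle of 28 mm radius about the middle. Best gripped by the base across y.
- tin_center (a point): Flat round closed metal tin (loose, about 100 g), 62 mm across the body and 64 mm across its lid, 26 mm high, flat on top. The point is its centre, 13 mm above its underside; z up.
- bottle_center (a point): Small round brown glass bottle with a narrower black cap (loose, about 50 g), 54 mm high: glass 30 mm across and straight up to 36 mm, then cap 20 mm across. The point is on its axis, 27 mm above its underside; z up.
- cup_center (a point): Open round grey mixing cup (loose, about 50 g), empty, 42 mm high, 54 mm across at the foot, 58 mm at the rim, wall 3 mm. The point is on its axis, 21 mm above its underside; z up.
- mat: Dark rubber bench mat, fixed to the bench, 250 mm (x) by 400 mm (y), 3 mm thick. Origin at the middle of its underside, on the bench; x points to its edge away from the robot (turned by at most 20 degrees), y along its long side, z up. Stand and heater always stand on its long middle line, 140 mm to either side of its middle, so its middle is halfway between them; which one is on the left varies.
- stand: Round aluminium stand, fixed on the mat, 90 mm across with a narrower waist, 25 mm high, flat top. Origin at the middle of its underside, 3 mm above the bench; z up.
- heater: White wax heater, fixed on the mat: a box 100 by 100 mm, 50 mm high (59 mm with its knobs), with two round steel lids, a black dial and a red switch on top. Origin at the middle of its underside, 3 mm above the bench; -x points to the dial and switch side, z up.
- brush_pot: Bystander, loose: square dark metal pot 75 mm wide and 100 mm high with brushes standing up to 175 mm. Origin at the middle of its underside. Leave alone.
- spray_can: Bystander, loose: white can with a red cap, 64 mm across, 171 mm high. Origin at the middle of its underside. Leave alone.
- articulator: Bystander, loose: brass articulator frame 75 mm (x) by 60 mm (y), 86 mm high, with two small plaster casts facing each other. Origin at the middle of its underside. Leave alone.
Mind the look-alikes: they are no part of the job. Several things look just like the part that bears bottle_center: the one meant starts farthest to the robot's left.

How it is judged:
At the end, for the whole second after the job is handed in: Cast within 12 mm of the stand's middle, on it; tin on the mat within 14 mm of halfway between stand and heater; bottle on its lid within 10 mm of the middle; cup on the mat behind it, centres 75 to 105 mm apart, within 20 mm of the mat's short midline; all upright (0.1 rad), released, at rest (horizontal distance between cast_center and stand below 0.012 m and z of cast_center in the frame of stand between 0.0375 and 0.0455 m and horizontal distance between tin_center and mat below 0.014 m and z of tin_center in the frame of mat between 0.012 and 0.02 m and horizontal distance between bottle_center and tin_center below 0.01 m and z of bottle_center in the frame of tin_center between 0.036 and 0.044 m and horizontal distance between cup_center and tin_center between 0.075 and 0.105 m and y of cup_center in the frame of mat between -0.02 and 0.02 m and x of cup_center in the frame of mat above 0.05 m and z of cup_center in the frame of mat between 0.02 and 0.028 m and angle between each of cast_center, tin_center, bottle_center, cup_center's own z axis and vertical below 0.1 rad and linear speed of each of cast, tin, bottle, cup below 0.01 m/s and angular speed of each of cast, tin, bottle, cup below 0.1 rad/s); the robot touches nothing.
It fails at once if one of the four things is tipped more than 45 degrees (angle between any of cast_center, tin_center, bottle_center, cup_center's own z axis and vertical above 0.785 rad).
It fails at once if the brush pot, the spray can or the articulator is moved more than 20 mm (distance of any of brush_pot, spray_can, articulator from where it was at the start of the episode above 0.02 m).
It also fails if it takes over 120 s, if anything falls off the work surface, if the arm or the gripper's body presses on something with over 40 N, if the wrist force passes 120 N, or if a joint passes its speed limit or range.

## Working session

There is one attempt and no reset: what is moved stays moved. The work goes in short steps, Python scripts to look and compute and a tool call to move; the robot and the scene stay as the last step left them, time stands still between calls to the robot, and variables do not carry over. Pictures are saved under pics/ and viewed, at most 14 in all, crops included, and the job is handed in when it is done.

Besides the shell and the picture viewer there is one more tool, called after "Request:" as name(argument=value, ...) on one line, values as JSON. servo_tool: Moves the arm, as the interface text tells. Its arguments: {"type":"object","properties":{"targets":{"type":"array"},"force":{"type":"number"}},"required":["targets"]}

```bash
mkdir -p pics; cat > h.py <<'E'
import numpy as np, cv2, json, pickle
from station import monitor, viewer, order
def grab(n,tag):
    f=viewer.grab_frame(n); cv2.imwrite(f'pics/{tag}.png',f['color']); pickle.dump(f,open(f'pics/{tag}.pkl','wb')); return f
def load(tag): return pickle.load(open(f'pics/{tag}.pkl','rb'))
def foc(f): return 240/np.tan(np.radians(f['fovy'])/2)
def back(f,u,v,z):
    R=np.array(f['R']);t=np.array(f['t']);d=R.T@np.array([(u-f['cx'])/foc(f),(v-f['cy'])/foc(f),1]);c=-R.T@t
    return c+d*(z-c[2])/d[2]
def proj(f,X):
    p=np.array(f['R'])@np.array(X)+np.array(f['t']);return p[:2]/p[2]*foc(f)+[f['cx'],f['cy']]
E
python3 - <<'E'
from h import *
for n in ['top','side','wrist']:
    f=grab(n,n+'0'); print(n,f['fovy'],f['cx'],f['cy'],(-np.array(f['R']).T@np.array(f['t'])).round(3),np.array(f['R']).round(2).tolist())
s=monitor.get_state();print({k:np.round(v,3).tolist() for k,v in s.items()})
E
```

```text
top 53.81566653491494 317.2235540010665 233.99917525237382 [0.498 0.018 1.215] [[0.03, -1.0, 0.0], [-1.0, -0.03, -0.08], [0.08, -0.0, -1.0]]
side 54.73079088417112 322.97752456526047 237.0437067556313 [0.434 0.613 0.776] [[-0.97, -0.24, 0.0], [-0.18, 0.73, -0.66], [0.16, -0.64, -0.76]]
wrist 61.771755759946984 314.96173978096414 245.88088368596476 [ 0.23  -0.64   0.383] [[-0.45, 0.89, 0.0], [0.85, 0.43, 0.3], [0.26, 0.14, -0.95]]
{'t': 0.15, 'q': [-0.819, 0.359, 0.011, -0.0, -1.224, -0.288], 'qd': [-0.0, -0.003, 0.004, 0.001, 0.001, 0.0], 'joint_efforts': [0.0, -58.328, 29.329, 7.001, 0.009, -0.0], 'eef_pos': [0.302, -0.603, 0.248], 'ee_rot': [3.14, -0.0, -2.678], 'force': [-0.477, 0.341, -0.048], 'moment': [-0.02, 0.037, -0.014], 'gripper_force': 0.0, 'width': 0.087}
```

View pics/top0.png

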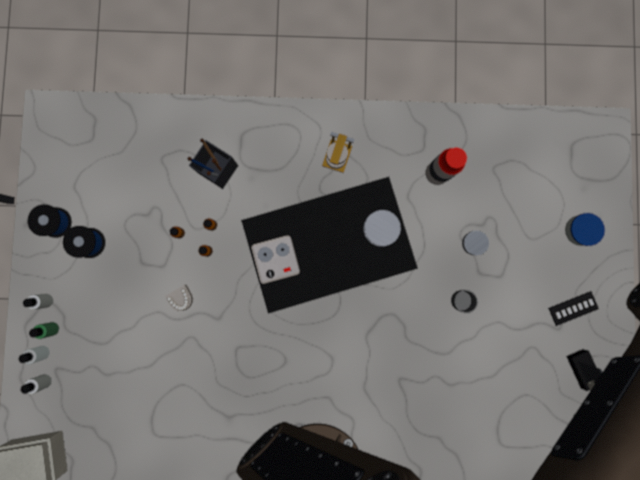

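View pics/side0.png

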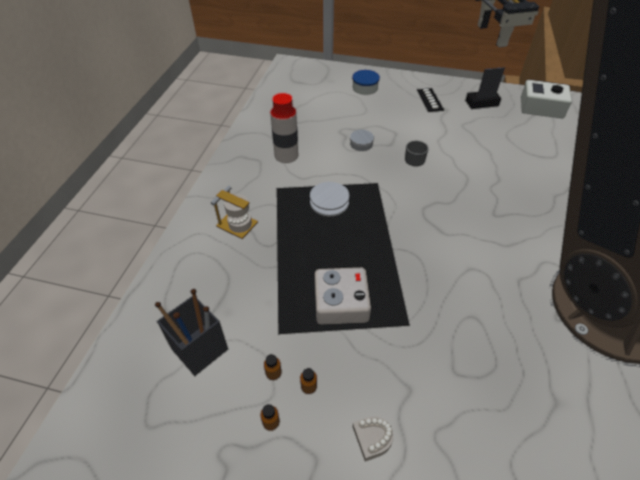

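The top view shows, with the robot's left towards image left:
- Mat (330,245), heater (276,259) and stand (382,228).
- Tin (475,242), cup (463,300) and cast (180,297).
- Three brown bottles that could be the one I want: A (178,232), B (210,224) and C (205,250). A has the largest y, so it is the one meant.
- The big blue-lidded tin (586,229) is not the flat tin.

I'll check these in an enlarged crop.

```bash
python3 - <<'E'
from h import *
f=load('top0')
c=f['color']
a=cv2.resize(c[210:320,150:250],None,fx=4,fy=4,interpolation=cv2.INTER_CUBIC)
b=cv2.resize(c[210:320,420:520],None,fx=4,fy=4,interpolation=cv2.INTER_CUBIC)
cv2.imwrite('pics/crop1.png',np.hstack([a,b]))
# mat corners
for n,(u,v) in dict(mFL=(242,220),mFR=(388,178),mNR=(416,268),mNL=(268,312)).items(): print(n,back(f,u,v,.003).round(3))
print('stand',back(f,382,228,.028).round(3),'heater',back(f,276,259,.053).round(3))
for n,u,v,z in [('A',178,232,.05),('B',210,224,.05),('C',205,250,.05),('tin',475,242,.026),('cup',463,300,.042),('cast',180,297,.025),('pot',213,163,.1),('art',337,152,.08),('spray',453,160,.171)]: print(n,back(f,u,v,z).round(3))
E
```

```text
mFL [0.621 0.211 0.003]
mFR [ 0.741 -0.163  0.003]
mNR [ 0.51  -0.239  0.003]
mNL [0.388 0.135 0.003]
stand [ 0.608 -0.147  0.028] heater [0.522 0.116 0.053]
A [0.581 0.36  0.05 ]
B [0.604 0.282 0.05 ]
C [0.539 0.291 0.05 ]
tin [ 0.58  -0.382  0.026]
cup [ 0.435 -0.348  0.042]
cast [0.421 0.354 0.025]
pot [0.746 0.27  0.1  ]
art [ 0.786 -0.026  0.08 ]
spray [ 0.753 -0.283  0.171]
```

View pics/crop1.png

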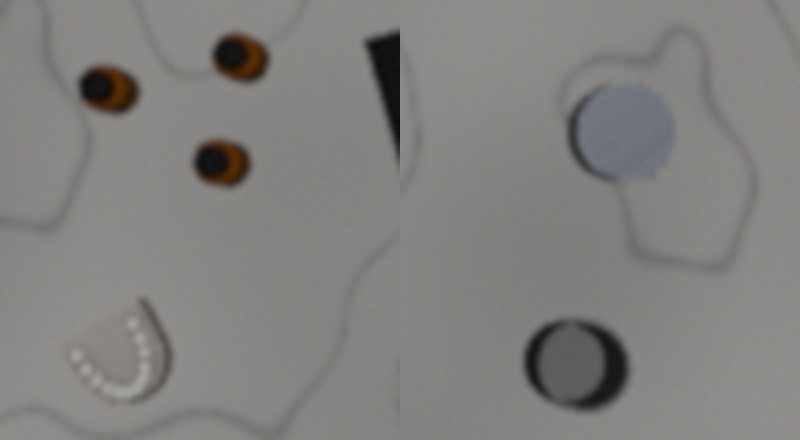

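The crop shows three brown bottles. A (crop 105,88) is the leftmost, at y=0.36 against 0.28 and 0.29 for the others. The flat grey tin is at (625,131) and the open cup at (578,365). The cast's flat back faces upper left and its teeth face lower right.

Checks against the given sizes:
- The middle of the mat from its corners is (0.565,-0.014), and from stand and heater it is (0.565,-0.016).
- Stand to heater measures 277 mm (given 280 mm).
- The mat is turned about 18°.

Order of work: tin, bottle, cast, cup. The first move turns the tool to yaw -72°.

```bash
cat >> h.py <<'E'
from scipy.spatial.transform import Rotation as Ro
def plan(tgt,yaw=None,nmin=1,pr=True):
    s=monitor.get_state();r=Ro.from_euler('xyz',s['ee_rot']);d=r.inv().apply(np.array(tgt)-s['eef_pos'])*100
    print('t',round(s['t'],1),'pos',np.round(s['eef_pos'],4),'rpy',np.degrees(s['ee_rot']).round(2),'w',round(s['width'],4),'F',np.round(s['force'],1),round(s['gripper_force'],1))
    print('tool shift cm',d.round(2),'len',round(np.linalg.norm(d),1), '' if yaw is None else ('turn',((np.degrees(s['ee_rot'][2])-yaw+180)%360-180).round(1)))
E
echo ok
```

```text
ok
```

Request:
servo_tool(targets=[{"angular": [0,0,-8.1],"xyz": [0,0,0],"claw": 8.7},{"angular": [0,0,-8.1],"xyz": [0,0,0],"claw": 8.7},{"angular": [0,0,-8.1],"xyz": [0,0,0],"claw": 8.7},{"angular": [0,0,-8.1],"xyz": [0,0,0],"claw": 8.7},{"angular": [0,0,-8.1],"xyz": [0,0,0],"claw": 8.7},{"angular": [0,0,-8.1],"xyz": [0,0,0],"claw": 8.7},{"angular": [0,0,-8.1],"xyz": [0,0,0],"claw": 8.7},{"angular": [0,0,-8.1],"xyz": [0,0,0],"claw": 8.7},{"angular": [0,0,-8.1],"xyz": [0,0,0],"claw": 8.7},{"angular": [0,0,-8.1],"xyz": [0,0,0],"claw": 8.7},{"angular": [0,0,0],"xyz": [0,0,0],"claw": 8.7}])

```text
t: 1.25
eef_pos: [0.3018, -0.6035, 0.2482]
ee_rot: [3.141, 0.001, -1.262]
force: [-0.1, -0.2, -0.9]
width: 0.0873
gripper_force: 0.0
```

```bash
python3 -c "
from h import *
plan([.58,-.382,.15],-72)"
```

```text
t 1.2 pos [ 0.3018 -0.6035  0.2482] rpy [ 1.7999e+02  4.0000e-02 -7.2310e+01] w 0.0873 F [-0.1 -0.2 -0.9] 0.0
tool shift cm [-12.65 -33.24   9.82] len 36.9 ('turn', np.float64(-0.3))
```

Request:
servo_tool(targets=[{"angular": [0,0,0],"xyz": [-1.26,-3.32,0.98],"claw": 8.7},{"angular": [0,0,0],"xyz": [-1.26,-3.32,0.98],"claw": 8.7},{"angular": [0,0,0],"xyz": [-1.26,-3.32,0.98],"claw": 8.7},{"angular": [0,0,0],"xyz": [-1.26,-3.32,0.98],"claw": 8.7},{"angular": [0,0,0],"xyz": [-1.26,-3.32,0.98],"claw": 8.7},{"angular": [0,0,0],"xyz": [-1.26,-3.32,0.98],"claw": 8.7},{"angular": [0,0,0],"xyz": [-1.26,-3.32,0.98],"claw": 8.7},{"angular": [0,0,0],"xyz": [-1.26,-3.32,0.98],"claw": 8.7},{"angular": [0,0,0],"xyz": [-1.26,-3.32,0.98],"claw": 8.7},{"angular": [0,0,0],"xyz": [-1.26,-3.32,0.98],"claw": 8.7},{"angular": [0,0,0],"xyz": [0,0,0],"claw": 8.7},{"angular": [0,0,0],"xyz": [0,0,0],"claw": 8.7}])

```text
t: 2.45
eef_pos: [0.5808, -0.3824, 0.1497]
ee_rot: [3.14, 0.001, -1.266]
force: [-0.5, -0.7, 0.4]
width: 0.087
gripper_force: 0.0
```

```bash
python3 -c "
from h import *
f=grab('wrist','w1')
print(proj(f,[.58,-.382,.026]))
plan([.58,-.382,.026],-72)"
```

```text
[315.569944   247.04552008]
t 2.5 pos [ 0.5803 -0.3831  0.1502] rpy [ 1.7996e+02  2.0000e-02 -7.2550e+01] w 0.0876 F [ 0.8 -0.2  0.2] 0.0
tool shift cm [-1.100e-01 -1.000e-02  1.242e+01] len 12.4 ('turn', np.float64(-0.5))
```

View pics/w1.png

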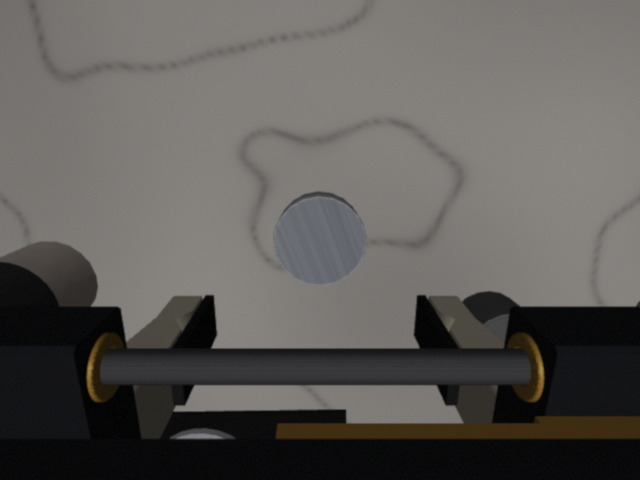

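The wrist view shows the tin's lid centred at (320,239), 92 px across, between the fingers. That is a few mm off the estimate.

```bash
python3 -c "
from h import *
f=load('w1');p=back(f,320,239.5,.026);print(p, back(f,366,239.5,.026)-back(f,274,239.5,.026))
plan([p[0],p[1],.026],-72)"
```

```text
[ 0.57875942 -0.387976    0.026     ] [-0.0590761  -0.01858835  0.        ]
t 2.5 pos [ 0.5803 -0.3831  0.1502] rpy [ 1.7996e+02  2.0000e-02 -7.2550e+01] w 0.0876 F [ 0.8 -0.2  0.2] 0.0
tool shift cm [ 0.42  0.29 12.42] len 12.4 ('turn', np.float64(-0.5))
```

Request:
servo_tool(targets=[{"angular": [0,0,0],"xyz": [0.2,0.15,2.4],"claw": 8.7},{"angular": [0,0,0],"xyz": [0.2,0.15,3],"claw": 8.7},{"angular": [0,0,0],"xyz": [0,0,3],"claw": 8.7},{"angular": [0,0,0],"xyz": [0,0,2],"claw": 8.7},{"angular": [0,0,0],"xyz": [0,0,1.2],"claw": 8.7},{"angular": [0,0,0],"xyz": [0,0,0.8],"claw": 8.7},{"angular": [0,0,0],"xyz": [0,0,0],"claw": 8.7},{"angular": [0,0,0],"xyz": [0,0,0],"claw": 5.5},{"angular": [0,0,0],"xyz": [0,0,0],"claw": 5.5},{"angular": [0,0,0],"xyz": [0,0,0],"claw": 5.5},{"angular": [0,0,0],"xyz": [0,0,0],"claw": 5.5},{"angular": [0,0,0],"xyz": [0,0,0],"claw": 5.5},{"angular": [0,0,0],"xyz": [0,0,0],"claw": 5.5}], force=20)

```text
t: 3.8
eef_pos: [0.5791, -0.3881, 0.0273]
ee_rot: [-3.141, -0.001, -1.264]
force: [0.5, 1.5, 5.8]
width: 0.0615
gripper_force: 20.0
```

Request:
servo_tool(targets=[{"angular": [0,0,0],"xyz": [0,0,0],"claw": 5.5},{"angular": [0,0,0],"xyz": [0,0,-1],"claw": 5.5},{"angular": [0,0,0],"xyz": [0,0,-2],"claw": 5.5},{"angular": [0,0,0],"xyz": [0,0,-3],"claw": 5.5},{"angular": [0,0,0],"xyz": [0,0,-3],"claw": 5.5},{"angular": [0,0,0],"xyz": [0,0,-2],"claw": 5.5},{"angular": [0,0,0],"xyz": [0,0,-1],"claw": 5.5},{"angular": [0,0,0],"xyz": [0,0,0],"claw": 5.5}])

```text
t: 4.6
eef_pos: [0.5793, -0.3883, 0.1481]
ee_rot: [-3.14, -0.001, -1.264]
force: [-0.1, -0.8, -1.7]
width: 0.0612
gripper_force: 20.0
```

```bash
python3 -c "
from h import *
plan([.565,-.015,.14],-72)"
```

```text
t 4.6 pos [ 0.5793 -0.3883  0.1481] rpy [-1.7989e+02 -8.0000e-02 -7.2430e+01] w 0.0612 F [-0.1 -0.8 -1.7] 20.0
tool shift cm [-36.02  -9.91   0.78] len 37.4 ('turn', np.float64(-0.4))
```

Request:
servo_tool(targets=[{"angular": [0,0,0],"xyz": [-1.6,-0.41,0],"claw": 5.5},{"angular": [0,0,0],"xyz": [-3,-0.85,0],"claw": 5.5},{"angular": [0,0,0],"xyz": [-3,-0.85,0],"claw": 5.5},{"angular": [0,0,0],"xyz": [-3,-0.85,0],"claw": 5.5},{"angular": [0,0,0],"xyz": [-3,-0.85,0],"claw": 5.5},{"angular": [0,0,0],"xyz": [-3,-0.85,0],"claw": 5.5},{"angular": [0,0,0],"xyz": [-3,-0.85,0],"claw": 5.5},{"angular": [0,0,0],"xyz": [-3,-0.85,0],"claw": 5.5},{"angular": [0,0,0],"xyz": [-3,-0.85,0],"claw": 5.5},{"angular": [0,0,0],"xyz": [-3,-0.85,0],"claw": 5.5},{"angular": [0,0,0],"xyz": [-3,-0.85,0],"claw": 5.5},{"angular": [0,0,0],"xyz": [-3,-0.7,0],"claw": 5.5},{"angular": [0,0,0],"xyz": [-1.5,-0.3,0],"claw": 5.5},{"angular": [0,0,0],"xyz": [0,0,0],"claw": 5.5},{"angular": [0,0,0],"xyz": [0,0,0],"claw": 5.5}])

```text
t: 6.1
eef_pos: [0.5636, -0.0139, 0.1458]
ee_rot: [3.14, 0.0, -1.263]
force: [0.6, 0.0, -1.9]
width: 0.0618
gripper_force: 20.0
```

```bash
python3 -c "
from h import *
f=grab('wrist','w2'); g=grab('side','s2')
cv2.imwrite('pics/v2.png',cv2.resize(np.hstack([f['color'],g['color']]),(800,300)))
plan([.565,-.015,.0305],-72)"
```

```text
t 6.2 pos [ 0.5639 -0.0146  0.1461] rpy [179.95   0.   -72.46] w 0.0616 F [ 0.3  0.2 -1. ] 20.0
tool shift cm [ 0.07 -0.1  11.56] len 11.6 ('turn', np.float64(-0.5))
```

View pics/v2.png

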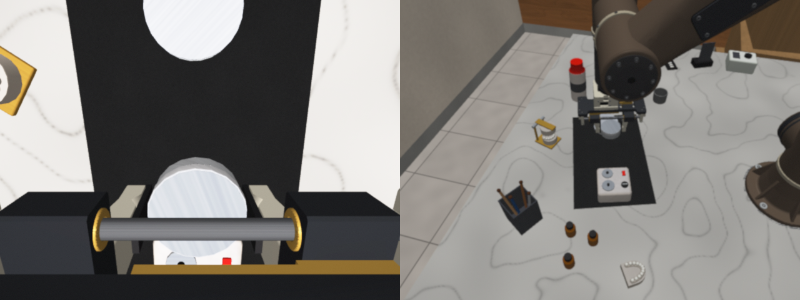

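The tin is held level over the mat, with the stand's disc at full-resolution centre (387,21) in the wrist view. I'll check that against the stand estimate and then lower.

```bash
python3 -c "
from h import *
f=load('w2');print(back(f,387,21,.028), back(f,286,21,.028)-back(f,488,21,.028))"
```

```text
[ 0.56556011 -0.15457496  0.028     ] [0.10830822 0.03451845 0.        ]
```

Request:
servo_tool(targets=[{"angular": [0,0,0],"xyz": [0.07,-0.1,1.5],"claw": 5.5},{"angular": [0,0,0],"xyz": [0,0,2.5],"claw": 5.5},{"angular": [0,0,0],"xyz": [0,0,2.5],"claw": 5.5},{"angular": [0,0,0],"xyz": [0,0,2],"claw": 5.5},{"angular": [0,0,0],"xyz": [0,0,1.2],"claw": 5.5},{"angular": [0,0,0],"xyz": [0,0,0.8],"claw": 5.5},{"angular": [0,0,0],"xyz": [0,0,0.5],"claw": 5.5},{"angular": [0,0,0],"xyz": [0,0,0.3],"claw": 5.5},{"angular": [0,0,0],"xyz": [0,0,0.2],"claw": 5.5},{"angular": [0,0,0],"xyz": [0,0,0],"claw": 5.5},{"angular": [0,0,0],"xyz": [0,0,0],"claw": 5.5}])

```text
t: 7.3
eef_pos: [0.5657, -0.0142, 0.032]
ee_rot: [-3.141, -0.0, -1.264]
force: [-0.2, -0.3, -1.4]
width: 0.0617
gripper_force: 20.0
```

```bash
python3 -c "
from h import *
f=load('w2');print(back(f,309,18,.028), back(f,229,18,.028)-back(f,389,18,.028))"
```

```text
[ 0.60781607 -0.14268314  0.028     ] [0.08555718 0.02726871 0.        ]
```

Request:
servo_tool(targets=[{"angular": [0,0,0],"xyz": [0,0,0.12],"claw": 5.5},{"angular": [0,0,0],"xyz": [0,0,0],"claw": 5.5}])

```text
t: 7.5
eef_pos: [0.5654, -0.0143, 0.0305]
ee_rot: [-3.141, 0.0, -1.264]
force: [-0.2, 0.8, -1.4]
width: 0.0617
gripper_force: 20.0
```

Request:
servo_tool(targets=[{"angular": [0,0,0],"xyz": [0,0,0.1],"claw": 5.5},{"angular": [0,0,0],"xyz": [0,0,0.1],"claw": 5.5},{"angular": [0,0,0],"xyz": [0,0,0],"claw": 5.5}])

```text
t: 7.8
eef_pos: [0.5655, -0.0143, 0.0302]
ee_rot: [-3.141, -0.0, -1.263]
force: [-7.0, 1.7, 17.5]
width: 0.0616
gripper_force: 20.0
```

Contact: the tin is on the mat. I'll release, lift and check.

Request:
servo_tool(targets=[{"angular": [0,0,0],"xyz": [0,0,-0.15],"claw": 5.5},{"angular": [0,0,0],"xyz": [0,0,0],"claw": 7.8},{"angular": [0,0,0],"xyz": [0,0,0],"claw": 7.8},{"angular": [0,0,0],"xyz": [0,0,0],"claw": 7.8},{"angular": [0,0,0],"xyz": [0,0,-1],"claw": 7.8},{"angular": [0,0,0],"xyz": [0,0,-2],"claw": 7.8},{"angular": [0,0,0],"xyz": [0,0,-3],"claw": 7.8},{"angular": [0,0,0],"xyz": [0,0,-4],"claw": 7.8},{"angular": [0,0,0],"xyz": [0,0,-4],"claw": 7.8},{"angular": [0,0,0],"xyz": [0,0,-2],"claw": 7.8},{"angular": [0,0,0],"xyz": [0,0,-1],"claw": 7.8},{"angular": [0,0,0],"xyz": [0,0,0],"claw": 4.6}])

```text
t: 9.0
eef_pos: [0.5658, -0.0142, 0.2013]
ee_rot: [-3.139, -0.0, -1.264]
force: [0.2, -0.3, 0.1]
width: 0.0745
gripper_force: 0.0
```

```bash
python3 -c "
from h import *
f=grab('wrist','w3')
print(proj(f,[.565,-.015,.029]))
plan([.581,.36,.16],-72)"
```

```text
[316.71444318 227.32725021]
t 9.1 pos [ 0.5651 -0.0143  0.1997] rpy [-1.7999e+02  2.0000e-02 -7.2440e+01] w 0.0709 F [-0.2 -0.3 -0.3] 0.0
tool shift cm [-35.2  -12.81   3.99] len 37.7 ('turn', np.float64(-0.4))
```

View pics/w3.png

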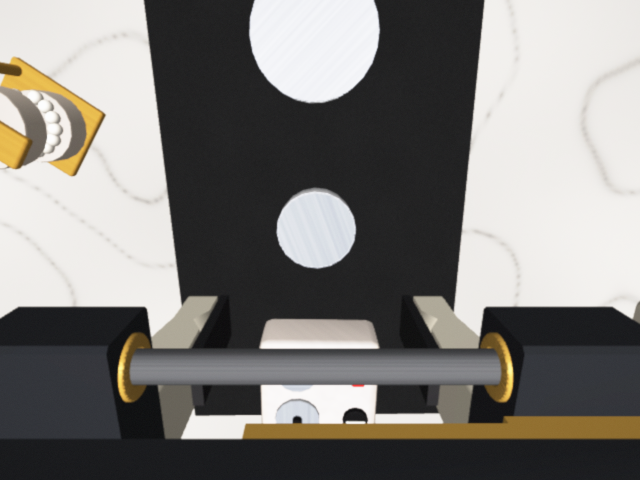

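The tin sits at (316.5,229), within 2 mm of the target (316.7,227). The stand's disc is at (315,36). Next is bottle A.

Request:
servo_tool(targets=[{"angular": [0,0,0],"xyz": [-2,-0.7,0],"claw": 4.6},{"angular": [0,0,0],"xyz": [-3.2,-1.17,0],"claw": 4.6},{"angular": [0,0,0],"xyz": [-3.2,-1.17,0],"claw": 4.6},{"angular": [0,0,0],"xyz": [-3.2,-1.17,0],"claw": 4.6},{"angular": [0,0,0],"xyz": [-3.2,-1.17,0],"claw": 4.6},{"angular": [0,0,0],"xyz": [-3.2,-1.17,0],"claw": 4.6},{"angular": [0,0,0],"xyz": [-3.2,-1.17,0],"claw": 4.6},{"angular": [0,0,0],"xyz": [-3.2,-1.17,0],"claw": 4.6},{"angular": [0,0,0],"xyz": [-3.2,-1.17,0],"claw": 4.6},{"angular": [0,0,0],"xyz": [-3.2,-1.17,0],"claw": 4.6},{"angular": [0,0,0],"xyz": [-3,-1.17,1],"claw": 4.6},{"angular": [0,0,0],"xyz": [-1.4,-0.4,1.5],"claw": 4.6},{"angular": [0,0,0],"xyz": [0,0,1],"claw": 4.6},{"angular": [0,0,0],"xyz": [0,0,0],"claw": 4.6},{"angular": [0,0,0],"xyz": [0,0,0],"claw": 4.6}])

```text
t: 10.55
eef_pos: [0.581, 0.3586, 0.164]
ee_rot: [3.14, -0.001, -1.265]
force: [-0.2, -0.5, 0.1]
width: 0.0461
gripper_force: 0.0
```

```bash
python3 -c "
from h import *
f=grab('wrist','w4')
print(proj(f,[.581,.36,.054]))
plan([.581,.36,.03],-72)"
```

```text
[313.8261174  254.82506318]
t 10.6 pos [0.5814 0.3588 0.165 ] rpy [ 1.7999e+02 -2.0000e-02 -7.2480e+01] w 0.0458 F [ 0.4 -0.2  0.4] 0.0
tool shift cm [-0.13 -0.   13.5 ] len 13.5 ('turn', np.float64(-0.5))
```

View pics/w4.png

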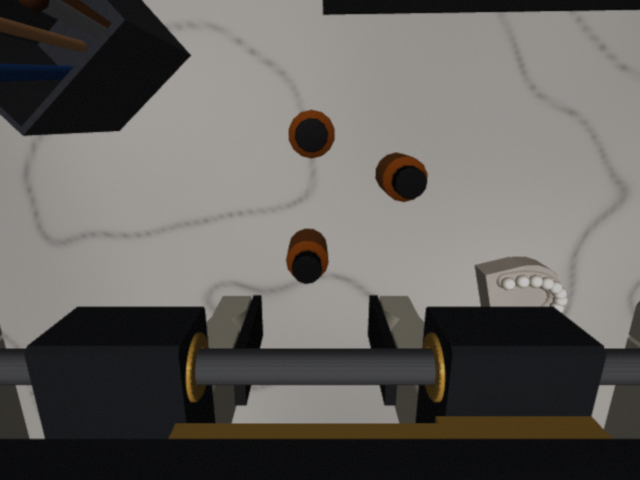

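In this view the bottom of the image is the robot's left. Bottle A's cap is at (306.5,267), the farthest left, with B at (311,134) and C at (408,181).

```bash
python3 -c "
from h import *
f=load('w4');p=back(f,306.5,267,.054);print(p,np.linalg.norm(back(f,292,267,.054)-back(f,321,267,.054)))
plan([p[0],p[1],.029],-72)"
```

```text
[0.58303336 0.3694129  0.054     ] 0.018888073879551104
t 10.6 pos [0.5814 0.3588 0.165 ] rpy [ 1.7999e+02 -2.0000e-02 -7.2480e+01] w 0.0458 F [ 0.4 -0.2  0.4] 0.0
tool shift cm [-0.97 -0.48 13.6 ] len 13.6 ('turn', np.float64(-0.5))
```

Request:
servo_tool(targets=[{"angular": [0,0,0],"xyz": [-0.5,-0.25,0],"claw": 4.6},{"angular": [0,0,0],"xyz": [-0.47,-0.23,0],"claw": 4.6},{"angular": [0,0,0],"xyz": [0,0,2],"claw": 4.6},{"angular": [0,0,0],"xyz": [0,0,3],"claw": 4.6},{"angular": [0,0,0],"xyz": [0,0,3],"claw": 4.6},{"angular": [0,0,0],"xyz": [0,0,2.5],"claw": 4.6},{"angular": [0,0,0],"xyz": [0,0,1.8],"claw": 4.6},{"angular": [0,0,0],"xyz": [0,0,1],"claw": 4.6},{"angular": [0,0,0],"xyz": [0,0,0.3],"claw": 4.6},{"angular": [0,0,0],"xyz": [0,0,0],"claw": 2.5},{"angular": [0,0,0],"xyz": [0,0,0],"claw": 2.5},{"angular": [0,0,0],"xyz": [0,0,0],"claw": 2.5},{"angular": [0,0,0],"xyz": [0,0,0],"claw": 2.5},{"angular": [0,0,0],"xyz": [0,0,0],"claw": 2.5},{"angular": [0,0,0],"xyz": [0,0,0],"claw": 2.5}], force=12)

```text
t: 12.1
eef_pos: [0.5833, 0.3711, 0.0301]
ee_rot: [-3.14, 0.001, -1.264]
force: [-1.2, 0.5, 7.1]
width: 0.0299
gripper_force: 12.0
```

Request:
servo_tool(targets=[{"angular": [0,0,0],"xyz": [0,0,0],"claw": 2.5},{"angular": [0,0,0],"xyz": [0,0,-1],"claw": 2.5},{"angular": [0,0,0],"xyz": [0,0,-2],"claw": 2.5},{"angular": [0,0,0],"xyz": [0,0,-3],"claw": 2.5},{"angular": [0,0,0],"xyz": [0,0,-3],"claw": 2.5},{"angular": [0,0,0],"xyz": [0,0,-3],"claw": 2.5},{"angular": [0,0,0],"xyz": [0,0,-2],"claw": 2.5},{"angular": [0,0,0],"xyz": [0,0,-1],"claw": 2.5},{"angular": [0,0,0],"xyz": [0,0,0],"claw": 2.5}])

```text
t: 13.0
eef_pos: [0.5832, 0.3709, 0.1806]
ee_rot: [-3.139, 0.001, -1.264]
force: [0.4, -0.4, -1.0]
width: 0.0295
gripper_force: 12.0
```

```bash
python3 -c "
from h import *
f=grab('wrist','w5')
plan([.5655,-.0155,.18],-72)
R=np.array(f['R'])
s=monitor.get_state();e=s['eef_pos'];print(proj(f,[e[0],e[1],e[2]+.025]),f['cx'])
cv2.imwrite('pics/w5c.png',cv2.resize(f['color'][200:440,160:480],(640,480)))"
```

```text
t 13.1 pos [0.5826 0.3705 0.1789] rpy [-1.7999e+02  3.0000e-02 -7.2440e+01] w 0.0299 F [-0.7  0.  -1.9] 12.0
tool shift cm [36.29 13.28 -0.13] len 38.6 ('turn', np.float64(-0.4))
[316.82713493 380.51526959] 314.96173978096414
```

View pics/w5c.png

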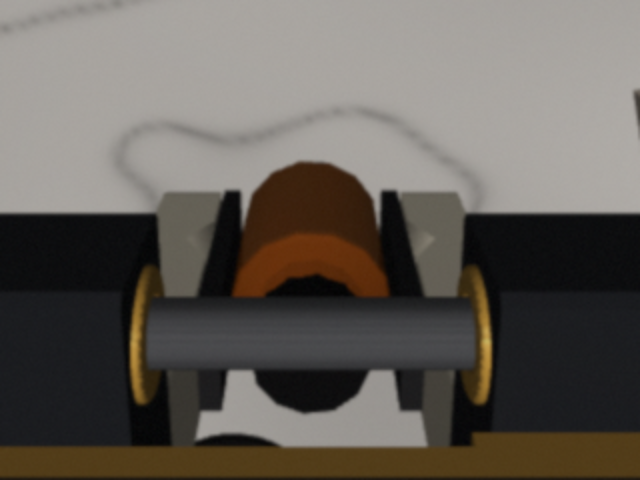

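The bottle is held upright and centred within about 1 mm. I'll carry it to the tin.

Request:
servo_tool(targets=[{"angular": [0,0,0],"xyz": [1.6,0.6,0],"claw": 2.5},{"angular": [0,0,0],"xyz": [3,1.1,0],"claw": 2.5},{"angular": [0,0,0],"xyz": [3,1.1,0],"claw": 2.5},{"angular": [0,0,0],"xyz": [3,1.1,0],"claw": 2.5},{"angular": [0,0,0],"xyz": [3,1.1,0],"claw": 2.5},{"angular": [0,0,0],"xyz": [3,1.1,0],"claw": 2.5},{"angular": [0,0,0],"xyz": [3,1.1,0],"claw": 2.5},{"angular": [0,0,0],"xyz": [3,1.1,0],"claw": 2.5},{"angular": [0,0,0],"xyz": [3,1.1,0],"claw": 2.5},{"angular": [0,0,0],"xyz": [3,1.1,0],"claw": 2.5},{"angular": [0,0,0],"xyz": [3,1.1,0],"claw": 2.5},{"angular": [0,0,0],"xyz": [3,1.1,0],"claw": 2.5},{"angular": [0,0,0],"xyz": [1.6,0.58,0],"claw": 2.5},{"angular": [0,0,0],"xyz": [0,0,0],"claw": 2.5},{"angular": [0,0,0],"xyz": [0,0,0],"claw": 2.5}])

```text
t: 14.55
eef_pos: [0.565, -0.015, 0.1781]
ee_rot: [3.14, 0.0, -1.265]
force: [0.1, 0.4, -0.9]
width: 0.0301
gripper_force: 12.0
```

```bash
python3 -c "
from h import *
plan([.5655,-.0145,.060],-72)"
```

```text
t 14.6 pos [ 0.565  -0.015   0.1781] rpy [ 1.7993e+02  1.0000e-02 -7.2490e+01] w 0.0301 F [ 0.1  0.4 -0.9] 12.0
tool shift cm [-0.03 -0.07 11.81] len 11.8 ('turn', np.float64(-0.5))
```

Request:
servo_tool(targets=[{"angular": [0,0,0],"xyz": [-0.03,-0.07,1.5],"claw": 2.5},{"angular": [0,0,0],"xyz": [0,0,2.5],"claw": 2.5},{"angular": [0,0,0],"xyz": [0,0,2.5],"claw": 2.5},{"angular": [0,0,0],"xyz": [0,0,2.2],"claw": 2.5},{"angular": [0,0,0],"xyz": [0,0,1.3],"claw": 2.5},{"angular": [0,0,0],"xyz": [0,0,0.9],"claw": 2.5},{"angular": [0,0,0],"xyz": [0,0,0.5],"claw": 2.5},{"angular": [0,0,0],"xyz": [0,0,0.3],"claw": 2.5},{"angular": [0,0,0],"xyz": [0,0,0],"claw": 2.5},{"angular": [0,0,0],"xyz": [0,0,0],"claw": 2.5}])

```text
t: 15.55
eef_pos: [0.5665, -0.014, 0.0625]
ee_rot: [-3.14, -0.0, -1.264]
force: [0.1, -0.1, -1.0]
width: 0.0299
gripper_force: 12.0
```

Request:
servo_tool(targets=[{"angular": [0,0,0],"xyz": [0,0,0.1],"claw": 2.5},{"angular": [0,0,0],"xyz": [0,0,0],"claw": 2.5}])

```text
t: 15.75
eef_pos: [0.5662, -0.0141, 0.0612]
ee_rot: [-3.141, 0.0, -1.264]
force: [-0.6, -0.6, -0.5]
width: 0.0297
gripper_force: 12.0
```

Request:
servo_tool(targets=[{"angular": [0,0,0],"xyz": [0,0,0.1],"claw": 2.5},{"angular": [0,0,0],"xyz": [0,0,0],"claw": 2.5}])

```text
t: 15.95
eef_pos: [0.566, -0.0142, 0.0598]
ee_rot: [3.142, 0.0, -1.264]
force: [-0.4, -0.8, -0.5]
width: 0.0294
gripper_force: 12.0
```

Request:
servo_tool(targets=[{"angular": [0,0,0],"xyz": [0,0,0.08],"claw": 2.5},{"angular": [0,0,0],"xyz": [0,0,0],"claw": 2.5}])

```text
t: 16.15
eef_pos: [0.5661, -0.0141, 0.0591]
ee_rot: [-3.142, -0.0, -1.264]
force: [0.4, -0.3, 0.7]
width: 0.0298
gripper_force: 12.0
```

Request:
servo_tool(targets=[{"angular": [0,0,0],"xyz": [0,0,0.06],"claw": 2.5},{"angular": [0,0,0],"xyz": [0,0,0],"claw": 2.5},{"angular": [0,0,0],"xyz": [0,0,0],"claw": 4.6},{"angular": [0,0,0],"xyz": [0,0,0],"claw": 4.6},{"angular": [0,0,0],"xyz": [0,0,0],"claw": 4.6},{"angular": [0,0,0],"xyz": [0,0,-1],"claw": 4.6},{"angular": [0,0,0],"xyz": [0,0,-2],"claw": 4.6},{"angular": [0,0,0],"xyz": [0,0,-3],"claw": 4.6},{"angular": [0,0,0],"xyz": [0,0,-4],"claw": 4.6},{"angular": [0,0,0],"xyz": [0,0,-3],"claw": 4.6},{"angular": [0,0,0],"xyz": [0,0,-1],"claw": 4.6},{"angular": [0,0,0],"xyz": [0,0,0],"claw": 8.7}])

```text
t: 17.35
eef_pos: [0.5669, -0.0139, 0.2008]
ee_rot: [-3.138, -0.0, -1.264]
force: [-0.4, -0.6, -0.7]
width: 0.0498
gripper_force: 0.0
```

```bash
python3 -c "
from h import *
f=grab('wrist','w6')
print(proj(f,[.5655,-.0155,.083]),proj(f,[.5655,-.0155,.029]))
cv2.imwrite('pics/w6c.png',f['color'][0:480])
plan([.43,.345,.18],-154)"
```

```text
[318.3184523  247.44789936] [318.01184545 226.79787722]
t 17.4 pos [ 0.566 -0.014  0.199] rpy [-1.7992e+02  2.0000e-02 -7.2430e+01] w 0.0534 F [-0.1  1.2 -0.9] 0.0
tool shift cm [-38.34   2.13   1.9 ] len 38.4 ('turn', np.float64(81.6))
```

View pics/w6c.png

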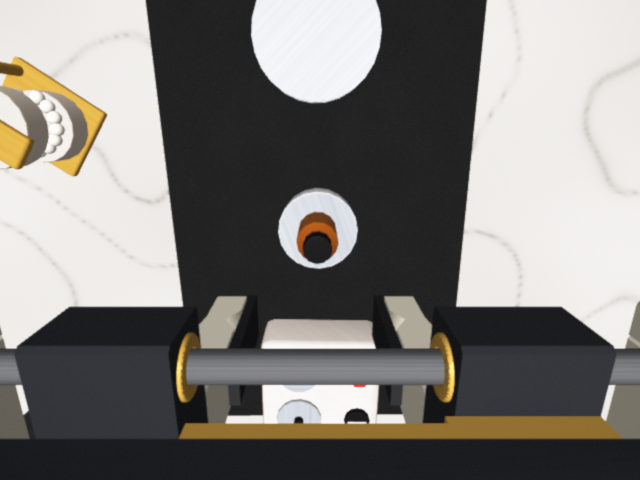

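The bottle's cap is at (317,247) against 318,247 expected, and the tin at (318,229), so it is standing centred on the lid. Next is the cast.

Request:
servo_tool(targets=[{"angular": [0,0,0],"xyz": [-2,0,0],"claw": 8.7},{"angular": [0,0,0],"xyz": [-3.5,0.2,0],"claw": 8.7},{"angular": [0,0,0],"xyz": [-3.5,0.2,0],"claw": 8.7},{"angular": [0,0,0],"xyz": [-3.5,0.2,0],"claw": 8.7},{"angular": [0,0,0],"xyz": [-3.5,0.2,0],"claw": 8.7},{"angular": [0,0,0],"xyz": [-3.5,0.2,0],"claw": 8.7},{"angular": [0,0,0],"xyz": [-3.5,0.2,0],"claw": 8.7},{"angular": [0,0,0],"xyz": [-3.5,0.2,0],"claw": 8.7},{"angular": [0,0,0],"xyz": [-3.5,0.2,0],"claw": 8.7},{"angular": [0,0,0],"xyz": [-3.5,0.2,0],"claw": 8.7},{"angular": [0,0,0],"xyz": [-3.5,0.2,0],"claw": 8.7},{"angular": [0,0,0],"xyz": [-1.3,0,0],"claw": 8.7},{"angular": [0,0,0],"xyz": [0,0,0],"claw": 8.7}])

```text
t: 18.7
eef_pos: [0.4303, 0.3458, 0.1967]
ee_rot: [3.139, -0.002, -1.262]
force: [0.2, -0.4, -0.5]
width: 0.0872
gripper_force: 0.0
```

Request:
servo_tool(targets=[{"angular": [0,0,8.16],"xyz": [0,0,0],"claw": 8.7},{"angular": [0,0,8.16],"xyz": [0,0,0],"claw": 8.7},{"angular": [0,0,8.16],"xyz": [0,0,0],"claw": 8.7},{"angular": [0,0,8.16],"xyz": [0,0,0],"claw": 8.7},{"angular": [0,0,8.16],"xyz": [0,0,0],"claw": 8.7},{"angular": [0,0,8.16],"xyz": [0,0,0],"claw": 8.7},{"angular": [0,0,8.16],"xyz": [0,0,0],"claw": 8.7},{"angular": [0,0,8.16],"xyz": [0,0,0],"claw": 8.7},{"angular": [0,0,8.16],"xyz": [0,0,0],"claw": 8.7},{"angular": [0,0,8.16],"xyz": [0,0,0],"claw": 8.7},{"angular": [0,0,0],"xyz": [0,0,0],"claw": 8.7},{"angular": [0,0,0],"xyz": [0,0,0],"claw": 8.7}])

```text
t: 19.9
eef_pos: [0.4315, 0.344, 0.1979]
ee_rot: [-3.141, -0.001, -2.685]
force: [1.3, 0.1, 0.0]
width: 0.0871
gripper_force: 0.0
```

```bash
python3 -c "
from h import *
f=grab('wrist','w7')
plan([.43,.345,.18],-154)"
```

```text
t 19.9 pos [0.4315 0.3442 0.198 ] rpy [-1.7998e+02 -4.0000e-02 -1.5384e+02] w 0.087 F [ 0.7 -0.   0.6] 0.0
tool shift cm [0.09 0.14 1.8 ] len 1.8 ('turn', np.float64(0.2))
```

View pics/w7.png

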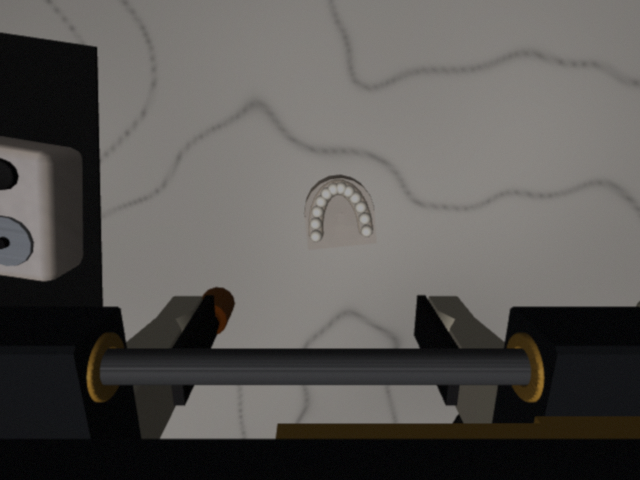

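The wrist view shows the cast's base back corners at about (309,249) and (376,242), its rounded front at about (337,180), and its middle at about (340,212). The cast is about 5° off the tool.

```bash
python3 -c "
from h import *
f=load('w7');a=back(f,309,249,.022);b=back(f,376,242,.022);d=b-a;print(np.linalg.norm(d),np.degrees(np.arctan2(d[1],d[0])))
m=(a+b)/2; n=np.array([-d[1],d[0],0])/np.linalg.norm(d)
fr=back(f,337,180,.022);print('m',m,fr,np.linalg.norm(fr-m))
for s in (1,-1): print(m+s*n*.028)
s=monitor.get_state();y=s['ee_rot'][2];print('tooly',np.degrees(np.arctan2(-np.cos(y),np.sin(y))))
c=[m+s*n*.028 for s in(1,-1)];c=min(c,key=lambda q:np.linalg.norm(q-fr));plan([c[0],c[1],.15])"
```

```text
0.05461233023642286 122.44709762806944
m [0.43565082 0.37064898 0.022     ] [0.39041393 0.34253692 0.022     ] 0.05326034402445526
[0.41202197 0.3556264  0.022     ]
[0.45927966 0.38567156 0.022     ]
tooly 116.15915080334283
t 19.9 pos [0.4315 0.3442 0.198 ] rpy [-1.7998e+02 -4.0000e-02 -1.5384e+02] w 0.087 F [ 0.7 -0.   0.6] 0.0
tool shift cm [1.24 1.88 4.8 ] len 5.3
```

Request:
servo_tool(targets=[{"angular": [0,0,-6.2],"xyz": [0,0,0],"claw": 8.7},{"angular": [0,0,0],"xyz": [0,0,0],"claw": 8.7},{"angular": [0,0,0],"xyz": [0,0,0],"claw": 8.7}])

```text
t: 20.25
eef_pos: [0.4313, 0.3448, 0.1983]
ee_rot: [-3.142, -0.0, -2.581]
force: [0.8, 0.0, -0.3]
width: 0.087
gripper_force: 0.0
```

```bash
python3 -c "
from h import *
plan([.418,.3594,.025])"
```

```text
t 20.2 pos [0.4313 0.3448 0.1983] rpy [-1.800e+02 -1.000e-02 -1.479e+02] w 0.087 F [ 0.8  0.  -0.3] 0.0
tool shift cm [ 0.35  1.95 17.33] len 17.4
```

Request:
servo_tool(targets=[{"angular": [0,0,0],"xyz": [0.2,1,1],"claw": 8.7},{"angular": [0,0,0],"xyz": [0.15,0.95,3],"claw": 8.7},{"angular": [0,0,0],"xyz": [0,0,3],"claw": 8.7},{"angular": [0,0,0],"xyz": [0,0,3],"claw": 8.7},{"angular": [0,0,0],"xyz": [0,0,3],"claw": 8.7},{"angular": [0,0,0],"xyz": [0,0,2],"claw": 8.7},{"angular": [0,0,0],"xyz": [0,0,1.3],"claw": 8.7},{"angular": [0,0,0],"xyz": [0,0,1],"claw": 8.7},{"angular": [0,0,0],"xyz": [0,0,0],"claw": 8.7},{"angular": [0,0,0],"xyz": [0,0,0],"claw": 5},{"angular": [0,0,0],"xyz": [0,0,0],"claw": 5},{"angular": [0,0,0],"xyz": [0,0,0],"claw": 5},{"angular": [0,0,0],"xyz": [0,0,0],"claw": 5},{"angular": [0,0,0],"xyz": [0,0,0],"claw": 5},{"angular": [0,0,0],"xyz": [0,0,0],"claw": 5},{"angular": [0,0,0],"xyz": [0,0,0],"claw": 5}], force=20)

```text
t: 21.85
eef_pos: [0.4182, 0.3598, 0.026]
ee_rot: [3.141, 0.001, -2.58]
force: [-0.8, -1.2, 6.0]
width: 0.056
gripper_force: 20.0
```

Request:
servo_tool(targets=[{"angular": [0,0,0],"xyz": [0,0,0],"claw": 5},{"angular": [0,0,0],"xyz": [0,0,-1],"claw": 5},{"angular": [0,0,0],"xyz": [0,0,-2],"claw": 5},{"angular": [0,0,0],"xyz": [0,0,-3],"claw": 5},{"angular": [0,0,0],"xyz": [0,0,-3],"claw": 5},{"angular": [0,0,0],"xyz": [0,0,-3],"claw": 5},{"angular": [0,0,0],"xyz": [0,0,-3],"claw": 5},{"angular": [0,0,0],"xyz": [0,0,-2],"claw": 5},{"angular": [0,0,0],"xyz": [0,0,0],"claw": 5},{"angular": [0,0,0],"xyz": [0,0,0],"claw": 5}])

```text
t: 22.85
eef_pos: [0.4177, 0.3594, 0.1956]
ee_rot: [3.141, 0.0, -2.58]
force: [-0.0, -0.3, -1.8]
width: 0.056
gripper_force: 20.0
```

```bash
python3 -c "
from h import *
f=grab('wrist','w8')
s=monitor.get_state();e=s['eef_pos']
cv2.imwrite('pics/w8.png',cv2.resize(f['color'][200:440,160:480],(640,480)))
# predict cast centre (7mm along tool x) & its front apex at base top (z ~ TCP-.003)
r=Ro.from_euler('xyz',s['ee_rot'])
for d in (.007,.035,-.021): print((proj(f,e+r.apply([d,0,.003]))-[160,200])*2)
plan([.614,-.141,.195])"
```

```text
[310.27784901 241.10924351]
[310.37504304 103.17196312]
[310.19063192 364.88731566]
t 22.9 pos [0.4175 0.3591 0.1948] rpy [-1.8000e+02 -7.0000e-02 -1.4785e+02] w 0.0555 F [-0.8 -0.2 -1.2] 20.0
tool shift cm [ 9.980e+00 -5.279e+01 -1.000e-02] len 53.7
```

View pics/w8.png

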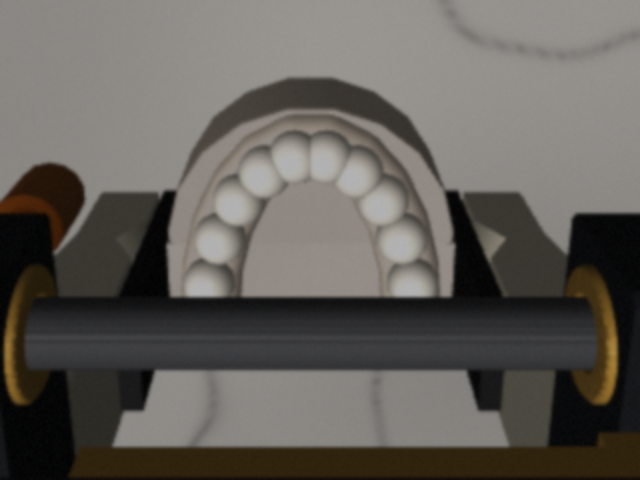

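The cast is held level. The front of its base is at crop (310,108), so its middle lies about 6 mm along tool x from the TCP. I'll carry it to the stand.

Request:
servo_tool(targets=[{"angular": [0,0,0],"xyz": [0.3,-1.6,0],"claw": 5},{"angular": [0,0,0],"xyz": [0.64,-3.31,0],"claw": 5},{"angular": [0,0,0],"xyz": [0.64,-3.31,0],"claw": 5},{"angular": [0,0,0],"xyz": [0.64,-3.31,0],"claw": 5},{"angular": [0,0,0],"xyz": [0.64,-3.31,0],"claw": 5},{"angular": [0,0,0],"xyz": [0.64,-3.31,0],"claw": 5},{"angular": [0,0,0],"xyz": [0.64,-3.31,0],"claw": 5},{"angular": [0,0,0],"xyz": [0.64,-3.31,0],"claw": 5},{"angular": [0,0,0],"xyz": [0.64,-3.31,0],"claw": 5},{"angular": [0,0,0],"xyz": [0.64,-3.31,0],"claw": 5},{"angular": [0,0,0],"xyz": [0.64,-3.31,0],"claw": 5},{"angular": [0,0,0],"xyz": [0.64,-3.31,0],"claw": 5},{"angular": [0,0,0],"xyz": [0.64,-3.31,0],"claw": 5},{"angular": [0,0,0],"xyz": [0.64,-3.31,0],"claw": 5},{"angular": [0,0,0],"xyz": [0.64,-3.31,0],"claw": 5},{"angular": [0,0,0],"xyz": [0.64,-3.31,0],"claw": 5},{"angular": [0,0,0],"xyz": [0.3,-1.6,0],"claw": 5},{"angular": [0,0,0],"xyz": [0,0,0],"claw": 5},{"angular": [0,0,0],"xyz": [0,0,0],"claw": 5}])

```text
t: 24.8
eef_pos: [0.6122, -0.1424, 0.1943]
ee_rot: [3.14, -0.002, -2.581]
force: [0.5, -0.1, -0.5]
width: 0.0561
gripper_force: 20.0
```

```bash
python3 -c "
from h import *
print(back(load('w3'),315,36,.028),back(load('w6'),316.5,36,.028))
plan([.613,-.143,.056])"
```

```text
[ 0.60760618 -0.14479401  0.028     ] [ 0.60790134 -0.14465401  0.028     ]
t 24.8 pos [ 0.6122 -0.1424  0.1943] rpy [ 1.7993e+02 -1.0000e-01 -1.4790e+02] w 0.0561 F [ 0.5 -0.1 -0.5] 20.0
tool shift cm [-0.06 -0.11 13.83] len 13.8
```

Request:
servo_tool(targets=[{"angular": [0,0,0],"xyz": [-0.06,-0.05,1.5],"claw": 5},{"angular": [0,0,0],"xyz": [0,0,3],"claw": 5},{"angular": [0,0,0],"xyz": [0,0,3],"claw": 5},{"angular": [0,0,0],"xyz": [0,0,2.5],"claw": 5},{"angular": [0,0,0],"xyz": [0,0,1.5],"claw": 5},{"angular": [0,0,0],"xyz": [0,0,1],"claw": 5},{"angular": [0,0,0],"xyz": [0,0,0.7],"claw": 5},{"angular": [0,0,0],"xyz": [0,0,0.4],"claw": 5},{"angular": [0,0,0],"xyz": [0,0,0.2],"claw": 5},{"angular": [0,0,0],"xyz": [0,0,0],"claw": 5},{"angular": [0,0,0],"xyz": [0,0,0],"claw": 5}])

```text
t: 25.9
eef_pos: [0.6142, -0.1422, 0.0581]
ee_rot: [-3.141, 0.001, -2.58]
force: [0.2, -0.3, -1.2]
width: 0.0556
gripper_force: 20.0
```

Request:
servo_tool(targets=[{"angular": [0,0,0],"xyz": [0,0,0.1],"claw": 5},{"angular": [0,0,0],"xyz": [0,0,0],"claw": 5}])

```text
t: 26.1
eef_pos: [0.6139, -0.1422, 0.0567]
ee_rot: [-3.141, 0.0, -2.58]
force: [-0.4, -0.8, -1.5]
width: 0.0559
gripper_force: 20.0
```

Request:
servo_tool(targets=[{"angular": [0,0,0],"xyz": [0.05,0.05,0.15],"claw": 5},{"angular": [0,0,0],"xyz": [0,0,0],"claw": 5}])

```text
t: 26.3
eef_pos: [0.6129, -0.142, 0.0548]
ee_rot: [3.141, -0.0, -2.58]
force: [-0.4, -0.4, -1.6]
width: 0.0557
gripper_force: 20.0
```

Request:
servo_tool(targets=[{"angular": [0,0,0],"xyz": [0,0,0.1],"claw": 5},{"angular": [0,0,0],"xyz": [0,0,0],"claw": 5}])

```text
t: 26.5
eef_pos: [0.6132, -0.142, 0.054]
ee_rot: [-3.142, 0.0, -2.58]
force: [-0.2, -0.5, 0.0]
width: 0.0557
gripper_force: 20.0
```

Request:
servo_tool(targets=[{"angular": [0,0,0],"xyz": [0,0,0.06],"claw": 5},{"angular": [0,0,0],"xyz": [0,0,0],"claw": 5},{"angular": [0,0,0],"xyz": [0,0,0],"claw": 8},{"angular": [0,0,0],"xyz": [0,0,0],"claw": 8},{"angular": [0,0,0],"xyz": [0,0,0],"claw": 8},{"angular": [0,0,0],"xyz": [0,0,-1],"claw": 8},{"angular": [0,0,0],"xyz": [0,0,-2],"claw": 8},{"angular": [0,0,0],"xyz": [0,0,-3],"claw": 8},{"angular": [0,0,0],"xyz": [0,0,-4],"claw": 8},{"angular": [0,0,0],"xyz": [0,0,-4],"claw": 8},{"angular": [0,0,0],"xyz": [0,0,-1],"claw": 8.7},{"angular": [0,0,7],"xyz": [0,0,0],"claw": 8.7},{"angular": [0,0,7],"xyz": [0,0,0],"claw": 8.7},{"angular": [0,0,0],"xyz": [0,0,0],"claw": 8.7}])

```text
t: 27.9
eef_pos: [0.613, -0.142, 0.2038]
ee_rot: [3.142, 0.0, -2.826]
force: [1.3, -0.8, -0.5]
width: 0.0872
gripper_force: 0.0
```

```bash
python3 -c "
from h import *
f=grab('wrist','w9');
plan([.44,-.345,.18],-162)"
```

```text
t 27.9 pos [ 0.613  -0.142   0.2036] rpy [ 180.      0.   -161.68] w 0.0869 F [-0.5  0.3 -0.7] 0.0
tool shift cm [ 22.8  -13.83   2.36] len 26.8 ('turn', np.float64(0.3))
```

View pics/w9.png

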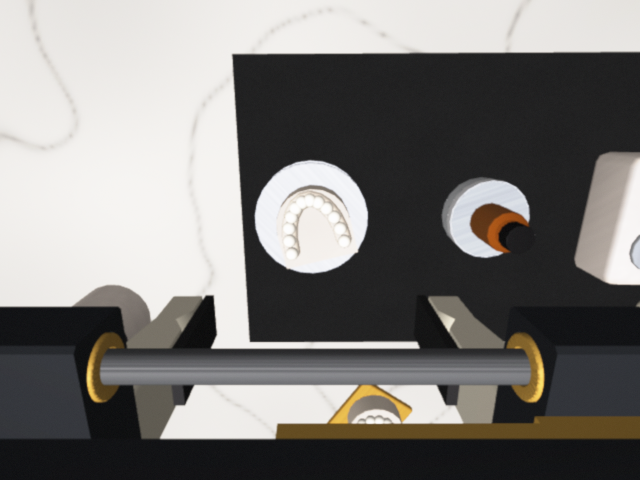

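The view shows the cast upright on the stand (disc centre at (312,217)) and the bottle upright on the tin. I'll check the parallax numerically while moving on.

```bash
python3 -c "
from h import *
f=load('w9');print(proj(f,[.608,-.1455,.028]),proj(f,[.608,-.1455,.05]))
x=np.array([.845,.536,0]);c=np.array([.608,-.1455,.05]);y=np.array([-.536,.845,0])
for d in (-.028*x,.028*(x+y),.028*(x-y)): print(proj(f,c+d))"
```

```text
[312.89076681 219.46062351] [312.76521485 226.41260991]
[303.13991357 190.03898043]
[357.72110422 252.2526994 ]
[286.51799578 269.36416104]
```

Request:
servo_tool(targets=[{"angular": [0,0,0],"xyz": [2.3,-1.4,0],"claw": 8.7},{"angular": [0,0,0],"xyz": [2.3,-1.4,0],"claw": 8.7},{"angular": [0,0,0],"xyz": [2.3,-1.4,0],"claw": 8.7},{"angular": [0,0,0],"xyz": [2.3,-1.4,0],"claw": 8.7},{"angular": [0,0,0],"xyz": [2.3,-1.4,0],"claw": 8.7},{"angular": [0,0,0],"xyz": [2.3,-1.4,0],"claw": 8.7},{"angular": [0,0,0],"xyz": [2.3,-1.4,0],"claw": 8.7},{"angular": [0,0,0],"xyz": [2.3,-1.4,0.7],"claw": 8.7},{"angular": [0,0,0],"xyz": [2.2,-1.3,1],"claw": 8.7},{"angular": [0,0,0],"xyz": [2.2,-1.3,0.7],"claw": 8.7},{"angular": [0,0,0],"xyz": [0,0,0],"claw": 8.7},{"angular": [0,0,0],"xyz": [0,0,0],"claw": 8.7}])

```text
t: 29.15
eef_pos: [0.4392, -0.3447, 0.1793]
ee_rot: [3.141, -0.0, -2.823]
force: [0.2, 0.7, -0.2]
width: 0.0872
gripper_force: 0.0
```

```bash
python3 -c "
from h import *
f=grab('wrist','w10');
print(proj(f,[.44,-.345,.042]))
plan([.44,-.345,.03],-162)"
```

```text
[314.33526102 241.32881636]
t 29.2 pos [ 0.4398 -0.3444  0.1795] rpy [-1.7999e+02  1.0000e-02 -1.6173e+02] w 0.0868 F [0.4 0.3 0.7] 0.0
tool shift cm [ 0.   -0.07 14.95] len 15.0 ('turn', np.float64(0.3))
```

View pics/w10.png

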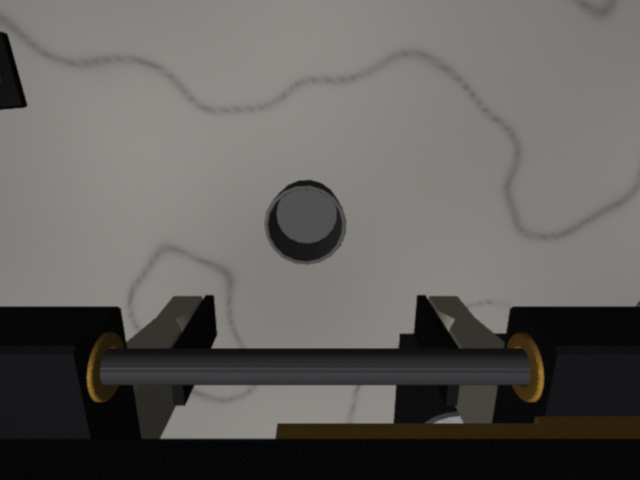

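The cast matches its predicted outline within about 2 mm. The cup's rim is centred at (305.5,224.5), 81 px across.

```bash
python3 -c "
from h import *
f=load('w10');p=back(f,305.5,224.5,.042);print(p,np.linalg.norm(back(f,265,224,.042)-back(f,346,224,.042)))
plan([p[0],p[1],.032],-162)"
```

```text
[ 0.43026351 -0.35472402  0.042     ] 0.05667753444553758
t 29.2 pos [ 0.4398 -0.3444  0.1795] rpy [-1.7999e+02  1.0000e-02 -1.6173e+02] w 0.0868 F [0.4 0.3 0.7] 0.0
tool shift cm [ 1.23 -0.68 14.75] len 14.8 ('turn', np.float64(0.3))
```

Request:
servo_tool(targets=[{"angular": [0,0,0],"xyz": [0.6,-0.34,1],"claw": 8.7},{"angular": [0,0,0],"xyz": [0.63,-0.34,2],"claw": 8.7},{"angular": [0,0,0],"xyz": [0,0,3],"claw": 8.7},{"angular": [0,0,0],"xyz": [0,0,3],"claw": 8.7},{"angular": [0,0,0],"xyz": [0,0,2.5],"claw": 8.7},{"angular": [0,0,0],"xyz": [0,0,1.8],"claw": 8.7},{"angular": [0,0,0],"xyz": [0,0,1],"claw": 8.7},{"angular": [0,0,0],"xyz": [0,0,0.45],"claw": 8.7},{"angular": [0,0,0],"xyz": [0,0,0],"claw": 8.7},{"angular": [0,0,0],"xyz": [0,0,0],"claw": 5},{"angular": [0,0,0],"xyz": [0,0,0],"claw": 5},{"angular": [0,0,0],"xyz": [0,0,0],"claw": 5},{"angular": [0,0,0],"xyz": [0,0,0],"claw": 5},{"angular": [0,0,0],"xyz": [0,0,0],"claw": 5},{"angular": [0,0,0],"xyz": [0,0,0],"claw": 5},{"angular": [0,0,0],"xyz": [0,0,0],"claw": 5}], force=12)

```text
t: 30.8
eef_pos: [0.4302, -0.3546, 0.0323]
ee_rot: [-3.141, 0.0, -2.824]
force: [-0.6, 0.4, 6.2]
width: 0.0566
gripper_force: 12.0
```

Request:
servo_tool(targets=[{"angular": [0,0,0],"xyz": [0,0,0],"claw": 5},{"angular": [0,0,0],"xyz": [0,0,-1],"claw": 5},{"angular": [0,0,0],"xyz": [0,0,-2],"claw": 5},{"angular": [0,0,0],"xyz": [0,0,-3],"claw": 5},{"angular": [0,0,0],"xyz": [0,0,-4],"claw": 5},{"angular": [0,0,0],"xyz": [0,0,-4],"claw": 5},{"angular": [0,0,0],"xyz": [0,0,-2],"claw": 5},{"angular": [0,0,0],"xyz": [0,0,-1],"claw": 5},{"angular": [0,0,0],"xyz": [0,0,0],"claw": 5},{"angular": [0,0,0],"xyz": [0,0,0],"claw": 5}])

```text
t: 31.8
eef_pos: [0.4293, -0.3541, 0.2007]
ee_rot: [3.14, -0.001, -2.825]
force: [-0.1, 0.7, -0.3]
width: 0.0565
gripper_force: 12.0
```

```bash
python3 -c "
from h import *
f=grab('wrist','w11')
plan([.651,.0125,.2],-162)"
```

```text
t 31.9 pos [ 0.4292 -0.3541  0.2002] rpy [ 1.7989e+02 -1.0000e-01 -1.6185e+02] w 0.0569 F [-0.4 -0.2 -1. ] 12.0
tool shift cm [-3.250e+01  2.792e+01  2.000e-02] len 42.8 ('turn', np.float64(0.2))
```

The cup is held (57 mm opening). I'll carry it behind the tin.

Request:
servo_tool(targets=[{"angular": [0,0,0],"xyz": [-1.2,1,0],"claw": 5},{"angular": [0,0,0],"xyz": [-2.3,2,0],"claw": 5},{"angular": [0,0,0],"xyz": [-2.3,2,0],"claw": 5},{"angular": [0,0,0],"xyz": [-2.3,2,0],"claw": 5},{"angular": [0,0,0],"xyz": [-2.3,2,0],"claw": 5},{"angular": [0,0,0],"xyz": [-2.3,2,0],"claw": 5},{"angular": [0,0,0],"xyz": [-2.3,2,0],"claw": 5},{"angular": [0,0,0],"xyz": [-2.3,2,0],"claw": 5},{"angular": [0,0,0],"xyz": [-2.3,2,0],"claw": 5},{"angular": [0,0,0],"xyz": [-2.3,2,0],"claw": 5},{"angular": [0,0,0],"xyz": [-2.3,2,0],"claw": 5},{"angular": [0,0,0],"xyz": [-2.3,2,0],"claw": 5},{"angular": [0,0,0],"xyz": [-2.3,2,0],"claw": 5},{"angular": [0,0,0],"xyz": [-2.3,2,0],"claw": 5},{"angular": [0,0,0],"xyz": [-1.4,0.9,0],"claw": 5},{"angular": [0,0,0],"xyz": [0,0,0],"claw": 5},{"angular": [0,0,0],"xyz": [0,0,0],"claw": 5}])

```text
t: 33.55
eef_pos: [0.6513, 0.0122, 0.2007]
ee_rot: [3.141, -0.002, -2.824]
force: [0.4, 0.6, -1.4]
width: 0.057
gripper_force: 12.0
```

```bash
python3 -c "
from h import *
plan([.651,.0125,.038],-162)"
```

```text
t 33.5 pos [0.6513 0.0122 0.2007] rpy [ 1.7999e+02 -1.2000e-01 -1.6179e+02] w 0.057 F [ 0.4  0.6 -1.4] 12.0
tool shift cm [-0.02  0.03 16.27] len 16.3 ('turn', np.float64(0.2))
```

Request:
servo_tool(targets=[{"angular": [0,0,0],"xyz": [0,0,1.5],"claw": 5},{"angular": [0,0,0],"xyz": [0,0,3],"claw": 5},{"angular": [0,0,0],"xyz": [0,0,3],"claw": 5},{"angular": [0,0,0],"xyz": [0,0,3],"claw": 5},{"angular": [0,0,0],"xyz": [0,0,2],"claw": 5},{"angular": [0,0,0],"xyz": [0,0,1.5],"claw": 5},{"angular": [0,0,0],"xyz": [0,0,1],"claw": 5},{"angular": [0,0,0],"xyz": [0,0,0.7],"claw": 5},{"angular": [0,0,0],"xyz": [0,0,0.4],"claw": 5},{"angular": [0,0,0],"xyz": [0,0,0.2],"claw": 5},{"angular": [0,0,0],"xyz": [0,0,0],"claw": 5},{"angular": [0,0,0],"xyz": [0,0,0],"claw": 5}])

```text
t: 34.75
eef_pos: [0.6522, 0.012, 0.0395]
ee_rot: [-3.141, 0.001, -2.824]
force: [1.1, -0.2, 0.1]
width: 0.0564
gripper_force: 12.0
```

Request:
servo_tool(targets=[{"angular": [0,0,0],"xyz": [0,0,0.1],"claw": 5},{"angular": [0,0,0],"xyz": [0,0,0],"claw": 5}])

```text
t: 34.95
eef_pos: [0.6519, 0.012, 0.0381]
ee_rot: [3.142, 0.0, -2.824]
force: [0.6, 0.5, -0.8]
width: 0.0566
gripper_force: 12.0
```

Request:
servo_tool(targets=[{"angular": [0,0,0],"xyz": [0,0,0.1],"claw": 5},{"angular": [0,0,0],"xyz": [0,0,0],"claw": 5}])

```text
t: 35.15
eef_pos: [0.6517, 0.0119, 0.0368]
ee_rot: [3.142, -0.0, -2.824]
force: [0.5, 0.3, -1.1]
width: 0.0567
gripper_force: 12.0
```

Request:
servo_tool(targets=[{"angular": [0,0,0],"xyz": [0,0,0.12],"claw": 5},{"angular": [0,0,0],"xyz": [0,0,0],"claw": 5}])

```text
t: 35.35
eef_pos: [0.6516, 0.0119, 0.0354]
ee_rot: [3.142, -0.0, -2.824]
force: [-0.4, 0.4, 0.3]
width: 0.0568
gripper_force: 12.0
```

Request:
servo_tool(targets=[{"angular": [0,0,0],"xyz": [0,0,0.06],"claw": 5},{"angular": [0,0,0],"xyz": [0,0,0],"claw": 5}])

```text
t: 35.55
eef_pos: [0.6517, 0.0119, 0.0353]
ee_rot: [-3.142, -0.0, -2.824]
force: [-1.4, 0.5, 2.5]
width: 0.0567
gripper_force: 12.0
```

Contact. I'll release, rise straight up, then back off for a clear view.

Request:
servo_tool(targets=[{"angular": [0,0,0],"xyz": [0,0,0],"claw": 7.8},{"angular": [0,0,0],"xyz": [0,0,0],"claw": 7.8},{"angular": [0,0,0],"xyz": [0,0,0],"claw": 7.8},{"angular": [0,0,0],"xyz": [0,0,0],"claw": 7.8},{"angular": [0,0,0],"xyz": [0,0,-1],"claw": 7.8},{"angular": [0,0,0],"xyz": [0,0,-2],"claw": 7.8},{"angular": [0,0,0],"xyz": [0,0,-3],"claw": 7.8},{"angular": [0,0,0],"xyz": [0,0,-4],"claw": 7.8},{"angular": [0,0,0],"xyz": [0,0,-4],"claw": 7.8},{"angular": [0,0,0],"xyz": [0,0,-4],"claw": 7.8},{"angular": [0,0,0],"xyz": [0,0,-2],"claw": 7.8},{"angular": [0,0,0],"xyz": [2,0,-1],"claw": 7.8},{"angular": [0,0,0],"xyz": [3,0,0],"claw": 7.8},{"angular": [0,0,0],"xyz": [0,0,0],"claw": 7.8},{"angular": [0,0,0],"xyz": [0,0,0],"claw": 7.8}])

```text
t: 37.05
eef_pos: [0.6041, -0.0038, 0.2464]
ee_rot: [-3.141, 0.002, -2.824]
force: [0.5, -0.0, -0.0]
width: 0.0778
gripper_force: 0.0
```

```bash
python3 -c "
from h import *
f=grab('wrist','w12')
for X in ([.651,.0125,.045],[.5655,-.0155,.029],[.5655,-.0155,.083],[.608,-.1455,.05]): print(proj(f,X))
plan([.6,0,.2])"
```

```text
[316.09174929 272.67253588]
[316.23948045 169.25655524]
[316.49980605 177.78184092]
[149.25412901 171.98458504]
t 37.1 pos [ 0.6046 -0.0036  0.246 ] rpy [-1.7999e+02  8.0000e-02 -1.6182e+02] w 0.0779 F [ 0.4  0.4 -0.8] 0.0
tool shift cm [0.32 0.49 4.6 ] len 4.6
```

View pics/w12.png

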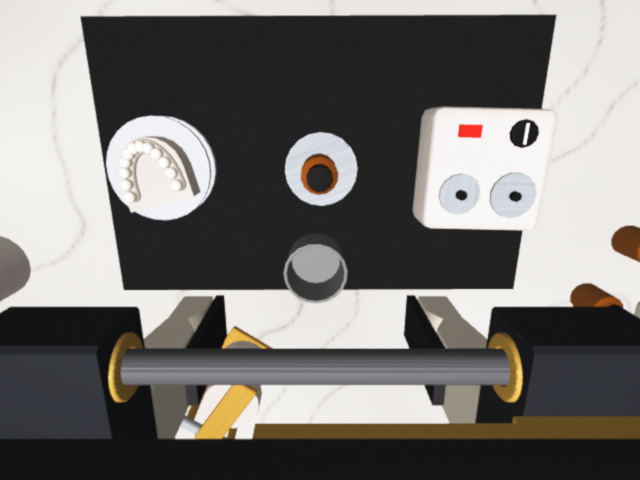

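The view shows the cup rim at (315.5,273), the tin at (321,169), the bottle cap at (319,178) and the cast on the stand at about (155,172). All are upright, clear of the gripper and within about 5 mm of target, and the articulator is undisturbed. I'll hand in.

```bash
python3 -c "
from h import *
print(order.job_done())"
```

```text
the job is handed in; nothing more can be done
None
```

The job is handed in with the cast on the stand, the bottle on the tin at mid-mat and the cup behind it, all upright and within about 5 mm of target in the last wrist view; the judge returned no verdict.

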